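# Pry the spring clip off a bread-dolly castor axle

### The job

The wheel of a bread-crate dolly has to come off its upright axle. Take the hooked pick from its wooden rest, hook it into the loop of the spring clip and pry the clip out of the axle's groove so that the sprung wheel rises under the axle's head, touching the wheel only lightly with the pick (under 10 N); then lay the pick back in the rest as it lay and let go.

Things in the scene. Friction and masses are not known exactly. Their poses are not given: they have to be found in the camera images.
- stand: Fixed steel holding block, 70 x 70 x 27 mm, in an aluminium baking tray (rim 14 mm high, 125 mm to its -x side, 85 mm to +x, 95 mm to each y side). Origin on the work surface on the upright castor axle's axis. HOW HIGH the axle is clamped varies and is NOT given here: the upper face of the lying wheel (100 mm diameter, 28 mm thick) is 62 to 88 mm up; feel or see it.
- under_loop (a point): Point on the work surface straight below the middle of the clip's loop, 25 mm from the axle's axis along the stand's -x; axes as the stand's. The steel spring clip lies flat on the wheel's face, 5 mm thick, its closed loop pointing along -x within 0.1 rad. The loop's opening is 16 mm wide (y) and 23 mm long, from the axle head's edge to its cross bar, here in the middle.
- axle_foot (a point): Point on the axle's axis, 27 mm up, on the block. The axle has a 16 mm groove under a 26 mm head 6 mm thick; two sprung legs of the clip grip the groove, under the head. Drawn along the stand's -x the clip resists with 8 to 20 N over the first 8 mm, snaps free, and is clear of the head after 30 mm. It may stay on the wheel or in the tray.
- wheel (a joint): Height of the sprung wheel on its axle, m: 0 where the clip holds it down (a spring pushes it up on the clip with about 5 N); it rises by itself to 0.010 once the clip is out from under the axle's head. Pressed down it gives 1 mm, then is hard. Its face must not be pressed by the pick with more than 10 N.
- pick_grip (a point): Centre of the hooked pick's wooden handle (110 mm long, 16 mm wide, 18 mm high), near its centre of mass, 56 mm above the work surface as it lies in the rest. x along the pick towards the hook, z up (the hook points down). The pick weighs 80 to 130 g.
- pick_tip (a point): Lowest point of the pick's hook, a 6 mm round steel pin with a rounded end that points down from the end of the thin shank; 105 mm along the pick's x from the handle's centre and 40 mm below it. Axes as pick_grip.
- pick: The hooked pick as a whole: wooden handle, thin steel shank, hook bent straight down. Its origin is the handle's centre; axes as pick_grip.
- rest: Fixed wooden rest, 130 x 60 mm. Origin under its centre on the work surface; x along the pick, towards the hook. Two upright notched boards 8 mm thick at x = -41 and +41 mm; notches 24 mm wide, open at the top, floor 47 mm and prongs 67 mm above the work surface. The handle lies in both notches, its middle between the boards.
Things that resemble listed ones, but are neither listed nor needed, are in the scene too. There is more than one size of the pick; the job needs the largest. Of the things that look like the rest, the larger one is meant.

How it is judged:
On the way, in this order (a step that is already met when the one before it is completed fails the run):
1. the pick is lifted and its hook brought into reach of the clip, the wheel still held down (horizontal distance between pick_tip and stand below 0.045 m and height (world z) of pick_tip below 0.115 m and value of joint wheel below 0.003 m), for 0.1 s.
2. the clip is pried out: the wheel has risen at least 8 mm while the pick's hook is still at the castor (value of joint wheel above 0.008 m and horizontal distance between pick_tip and stand below 0.12 m), for 0.1 s.
At the end, for the whole second after the job is handed in: The wheel stands 8 mm or more above where the clip held it, and the pick rests as at the start: handle's middle within 20 mm of the rest's and 50 to 62 mm up, level within 0.15 rad, hook at least 80 mm out to the rest's +x end, within 20 mm of its centre line (value of joint wheel above 0.008 m and horizontal distance between pick_grip and rest below 0.02 m and z of pick_grip in the frame of rest between 0.05 and 0.062 m and angle between pick_grip's own z axis and vertical below 0.15 rad and linear speed of pick below 0.02 m/s and x of pick_tip in the frame of rest above 0.08 m and y of pick_tip in the frame of rest between -0.02 and 0.02 m); the robot touches nothing.
It fails at once if the pick is pressed on the wheel with more than 10 N (contact force between pick and wheel above 10 N).
It also fails if it takes over 48 s, if anything falls off the work surface, if the arm or the gripper's body presses on something with over 40 N, if the wrist force passes 120 N, or if a joint passes its speed limit or range.

### The arm

A 6-joint arm with a two-finger parallel gripper is mounted at the origin on the work surface. World frame = base frame: x ahead of the robot, y to its left, z up, the work surface at z = 0. Lengths are in m, angles in rad, forces in N, time in s.
With the tool pointing down it reaches from about 0.35 to 0.725 m from the base axis. Payload 4.3 kg.
Tool frame: the origin (TCP) lies midway between the tips of the shut fingers; the grasp point (between the pads) lies 19 mm behind it; z points along the fingers, x is the direction in which the jaws open and shut, and the axes are right-handed (so a half turn about z gives the same grasp; the last joint's range is limited). The gripper opens to 85 mm and grips with 20 to 120 N. Pads are 22 mm wide; open, the fingers measure 114 mm over their backs; the gripper's body (76 mm by 85 mm) begins 54 mm behind the grasp point. The pads swing forward as they close: fully open they stand 13 mm farther back than shut.
Start: joints at [1.233, 0.377, 0.081, 1.274, 0, 1.46], TCP at [0.13, 0.56, 0.231] pointing down, gripper open.
Joint ranges: [-2.72, 2.72], [-0.84, 1.66], [-1.02, 1.22], [-1.77, 2.12], [-1.37, 1.28], [-3.14, 3.14]. Speed limits (rad/s): [2.57, 2.57, 3.14, 3.14, 3.14, 3.14].

### API

Orientations are given as a unit quaternion [w, x, y, z].
In Python, from bench import r gives the robot as it stands.
- The arm moves only by the tool apply_moves, never from a script. Its argument "deltas" is a list that holds one entry, the list of rows, each a list of 4 numbers: the shift along the world's x, y, z in cm, then the turn about the world's z in rad. In form: [[[dx, dy, dz, turn], ...]]. A call has 1 to 5 rows; each row shifts and turns the pose as measured when the row begins; what a row does not reach is not made up. A row lasts 1/8 s, in which the tool goes at most 62.5 mm and 10.7 degrees, less where a joint would pass 70% of its speed; a pose out of reach is approached as far as the arm can. A call with a gripper value outside its range is refused whole. "gripper" is the closure, from 0 (fully open) to 1 (shut), set as the call begins (left out, the last holds). The fingers move at their own pace and stop on an object; the grip force is fixed at half the most. Time passes only in rows, so rows that do not move let the fingers close. It gives the time, the measured TCP pose, the force and the opening at its end, in the units of the state.
- r.get_obs(): the state, without advancing time (a new reading comes with each control period).
- r.camera(name): name is "side" or "top" or "wrist"; returns a dict with "img" (384x512x3 uint8, red, green, blue), "mtx" (3x3 intrinsics, pixels), "R" (3x3) and "t" (3): a world point X has camera coordinates R X + t. Camera axes: x right, y down, z forward; pixel columns grow to the right and rows downward; lengths in m; the calibration is good to about 2 mm. A picture is of the moment at which its call begins. There is no depth.
- r.finish_job(): hands the job in, once; it reports no verdict.
The state is a dict: "time": time; "qpos": joint angles; "qd": joint speeds; "joint_efforts": joint torques, N m; "tool_pos": TCP position; "tool_rot": TCP orientation; "ft_force": force on the tool from outside, world axes, zero at the start; "wrist_torque": the same for the moment, N m; "grip_width": opening from 0.0 (shut) to 1.0 (fully open).
Only numpy, scipy, OpenCV 4.12 (cv2) and the standard library are available. Lean on these libraries where they do the work, as an engineer would, in place of code of your own. Each camera call takes 0.05 s, during which the arm holds its last target. There are 200 camera calls.

## Working session

There is one attempt and no reset: what is moved stays moved. The work goes in short steps, Python scripts to look and compute and a tool call to move; the robot and the scene stay as the last step left them, time stands still between calls to the robot, and variables do not carry over. Pictures are saved under pics/ and viewed, about 8 in all and at most 12, crops included, and the job is handed in when it is done.

Besides the shell and the picture viewer there is one more tool, called after "Call:" in YAML: its name, and indented under it one key for each argument. apply_moves: Moves the arm, as the interface text tells. Its arguments: {"type":"object","properties":{"deltas":{"type":"array","items":{"type":"array","items":{"type":"array","items":{"type":"number"}}}},"gripper":{"type":"number"}},"required":["deltas"]}

```bash
ls; mkdir -p pics; cat > h.py <<'E'
import numpy as np, cv2, pickle
from bench import r
def snap(n,f):
    c=r.camera(n); cv2.imwrite(f'pics/{f}.png',c['img'][:,:,::-1]); pickle.dump(c,open(f'pics/{f}.pkl','wb')); return c
def load(f): return pickle.load(open(f'pics/{f}.pkl','rb'))
def ray(c,u,v):
    R=np.array(c['R']);t=np.array(c['t']);o=-R.T@t
    d=R.T@np.linalg.solve(np.array(c['mtx']),[u,v,1.]); return o,d/np.linalg.norm(d)
def onz(c,u,v,z):
    o,d=ray(c,u,v); return o+d*(z-o[2])/d[2]
def proj(c,X):
    p=np.array(c['mtx'])@(np.array(c['R'])@np.array(X)+np.array(c['t'])); return p[:2]/p[2]
def tri(c1,p1,c2,p2):
    o1,d1=ray(c1,*p1);o2,d2=ray(c2,*p2)
    s=np.linalg.lstsq(np.c_[d1,-d2],o2-o1,rcond=None)[0]
    a=o1+s[0]*d1;b=o2+s[1]*d2; return (a+b)/2,np.linalg.norm(a-b)
E
python3 - <<'E'
from h import *
for n in ('top','side'):
    c=snap(n,n+'0'); print(n,-c['R'].T@c['t'],c['mtx'][0])
t=cv2.imread('pics/top0.png');s=cv2.imread('pics/side0.png')
print(r.get_obs())
E
```

```text
pics
top [0.35266238 0.01566243 1.25511072] [494.28203809   0.         251.79002514]
side [0.24936134 0.52333813 0.55840334] [381.8480991    0.         256.07919451]
{'time': 0.1, 'qpos': array([1.23270907e+00, 3.78027640e-01, 7.97995035e-02, 1.27439494e+00,
       1.89264511e-05, 1.46045214e+00]), 'qd': array([-9.56276125e-04,  7.74082847e-05,  3.54743463e-03, -9.06512958e-04,
        2.62886255e-03, -2.96048597e-04]), 'joint_efforts': array([ 1.11202415e-03, -4.64691031e+01,  2.70583642e+01,  1.20308110e-02,
       -1.53526548e-04,  8.62867068e-06]), 'tool_pos': array([0.12964678, 0.55961061, 0.23044831]), 'tool_rot': array([ 4.78075918e-04,  7.82872418e-01,  6.22181599e-01, -7.78324937e-04]), 'ft_force': array([-0.24259251,  0.0933161 , -0.50061403]), 'wrist_torque': array([ 0.00514158, -0.02705298,  0.01859061]), 'grip_width': 1.0018753787855696}
```

View pics/top0.png

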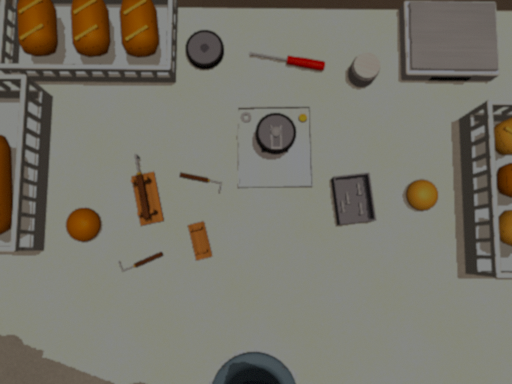

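View pics/side0.png

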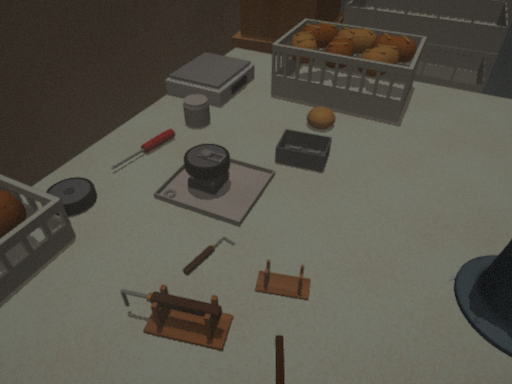

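The top view shows the loaded rest at (147,198), its hook towards (138,158), and the stand's tray at (275,147) with the wheel at (276,133). The side view shows the rest at (188,315), the hook at (124,297) and the wheel at (207,158). Next, enlarged crops.

```bash
python3 - <<'E'
from h import *
t=load('top0');s=load('side0')
for X in ([0,0,0],[.13,.56,.23]): print(proj(t,X),proj(s,X))
print(t['R'],s['R'])
def crop(c,u0,v0,w,h,k):
    im=np.clip(c['img'][v0:v0+h,u0:u0+w,::-1].astype(float)*1.7,0,255).astype(np.uint8)
    im=cv2.resize(im,None,fx=k,fy=k,interpolation=cv2.INTER_CUBIC)
    for i in range(0,w,10): cv2.putText(im,str(u0+i),(i*k,8),0,.28,(255,0,0),1);cv2.line(im,(i*k,10),(i*k,14),(255,0,0),1)
    for i in range(0,h,10): cv2.putText(im,str(v0+i),(0,i*k+3),0,.28,(255,0,0),1)
    return im
a=crop(t,232,98,90,60,4);b=crop(t,115,150,60,80,4)
c=crop(s,155,135,90,60,4);d=crop(s,110,275,130,80,4)
W=np.zeros((600,800,3),np.uint8)
W[:240,:360]=a;W[:320,370:610]=b;W[245:485,:360]=c; 
d=cv2.resize(d,(416,256));W[330:586,370:786]=d
cv2.imwrite('pics/c1.png',W)
for u,v in ((147,198),(138,158)): print(onz(t,u,v,.06))
for z in (.065,.09): print(onz(t,276,133,z))
E
```

```text
[253.22115738 396.43980127] [521.81360085 306.254348  ]
[-25.3561467  360.72241932] [481.27719697 966.37233939]
[[ 0.00766361 -0.99994215  0.00754715]
 [-0.99281914 -0.00850961 -0.11932205]
 [ 0.11937937 -0.00657852 -0.99282692]] [[-0.90096173 -0.43381592  0.00846846]
 [-0.28901884  0.58545708 -0.75743522]
 [ 0.32362953 -0.68486769 -0.65285539]]
[0.47751448 0.2619816  0.06      ]
[0.57587913 0.28724859 0.06      ]
[ 0.6404779  -0.05069553  0.065     ]
[ 0.63443192 -0.04930159  0.09      ]
```

View pics/c1.png

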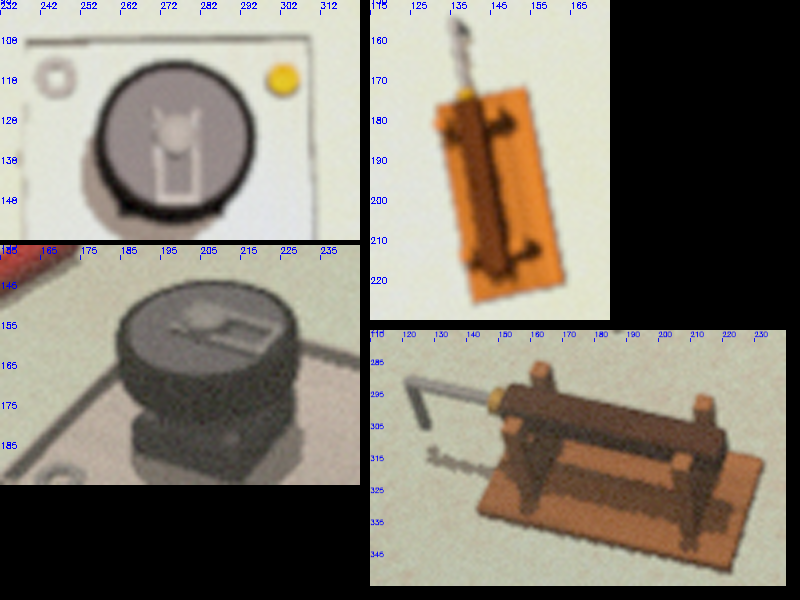

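```bash
python3 - <<'E'
from h import *
t=load('top0');s=load('side0')
print('head',tri(t,(276,131.5),s,(206.3,152.5)))
print('bar',tri(t,(276.7,148),s,(222.5,161.7)))
print('wheel',[onz(t,276,132.4,z) for z in (.06,.075)])
# handle ends top
print('hook corner',tri(t,(137.5,155.5),s,(123,291.5)))
print('ferrule',tri(t,(139.5,173.5),s,(148.5,297.5)))
print('front end',tri(t,(140,175.5),s,(152,298)))
print('rear end',tri(t,(148,218.5),s,(220,311)))
for p in ((139.8,174.5),(148,218.5)): print(onz(t,*p,.06))
# rest base corners top (crop) 
P=[(115+(x-370)/4,150+y/4) for x,y in ((437,106),(525,88),(565,283),(474,303))]
Q=np.array([onz(t,*p,.006) for p in P]);print(Q,Q.mean(0),np.linalg.norm(Q[0]-Q[3]))
d=Q[0]+Q[1]-Q[2]-Q[3];print('rest yaw',np.arctan2(d[1],d[0]))
P=[(232+x/4,98+y/4) for x,y in ((27,42),(310,37))]
Q=[onz(t,*p,.01) for p in P];d=Q[0]-Q[1];print('tray yaw',np.arctan2(d[1],d[0])-np.pi/2)
o=r.get_obs();from scipy.spatial.transform import Rotation as R
q=o['tool_rot'];print(R.from_quat([*q[1:],q[0]]).as_matrix())
E
```

```text
head (array([ 0.63969337, -0.04929112,  0.0857197 ]), np.float64(0.0011246502999375128))
bar (array([ 0.60191337, -0.05192692,  0.07167754]), np.float64(0.0008546922565818825))
wheel [array([ 0.6432022 , -0.05097157,  0.06      ]), array([ 0.63955559, -0.05013523,  0.075     ])]
hook corner (array([0.58562534, 0.29218973, 0.04950121]), np.float64(0.00360318429424374))
ferrule (array([0.54049238, 0.28505257, 0.05298034]), np.float64(0.0044229355323604485))
front end (array([0.53534724, 0.28351362, 0.05296263]), np.float64(0.003958971198859338))
rear end (array([0.42946398, 0.2593399 , 0.05621297]), np.float64(0.0031767334854228154))
[0.53503346 0.28142762 0.06      ]
[0.42775668 0.25793093 0.06      ]
[[0.53793701 0.31374732 0.006     ]
 [0.55004173 0.25810107 0.006     ]
 [0.42579284 0.22900493 0.006     ]
 [0.4127311  0.28589157 0.006     ]] [0.48162567 0.27168622 0.006     ] 0.12826715402780225
rest yaw 0.22445837956219739
tray yaw 0.02803941169074875
[[ 2.25778904e-01  9.74178370e-01 -6.23758173e-04]
 [ 9.74176882e-01 -2.25779659e-01 -1.71706381e-03]
 [-1.81355833e-03 -2.19974007e-04 -9.99998331e-01]]
```

Call:
apply_moves:
  deltas:
    - [[4.3,-3.6,-0.4,0.09],[4.3,-3.6,-0.4,0.09],[4.3,-3.6,-0.4,0.09],[4.3,-3.6,-0.4,0.09],[4.3,-3.6,-0.4,0.09]]
  gripper: 0

```text
time: 0.72
tool_pos: [0.3464, 0.3758, 0.2076]
tool_rot: [0.001, 0.615, 0.789, -0.002]
ft_force: [0.5, -0.3, 0.7]
grip_width: 1.001
```

Call:
apply_moves:
  deltas:
    - [[4.5,-3.5,-1.5,-0.01],[4.5,-3.5,-1.5,0],[4.2,-3.2,-1.5,0],[0.5,-0.4,-0.5,0],[0,0,0,0]]

```text
time: 1.35
tool_pos: [0.4882, 0.2628, 0.1542]
tool_rot: [-0.001, 0.621, 0.784, -0.003]
ft_force: [-1.1, -0.2, -0.3]
grip_width: 1.002
```

```bash
python3 - <<'E'
from h import *
c=snap('wrist','w1'); o=r.get_obs(); print(o['tool_pos'],o['tool_rot'],o['qpos'],-c['R'].T@c['t'])
for X in ([.4815,.271,.065],[.4815+.0535,.271+.0122,.065],[.4815-.0535,.271-.0122,.065]): print(proj(c,X))
im=np.clip(c['img'][:,:,::-1].astype(float)*1.6,0,255).astype(np.uint8);cv2.imwrite('pics/w1b.png',im)
E
```

```text
[0.48809062 0.26312781 0.15441513] [-2.70386121e-04  6.20780328e-01  7.83979993e-01 -2.66115195e-03] [ 0.38125291  0.37340502 -0.1265727   1.07570655 -0.00217429  0.14994286] [0.40808199 0.24454808 0.29653323]
[260.94085164 191.26539365]
[259.70211734 250.43542254]
[262.36850233 123.07148589]
```

View pics/w1b.png

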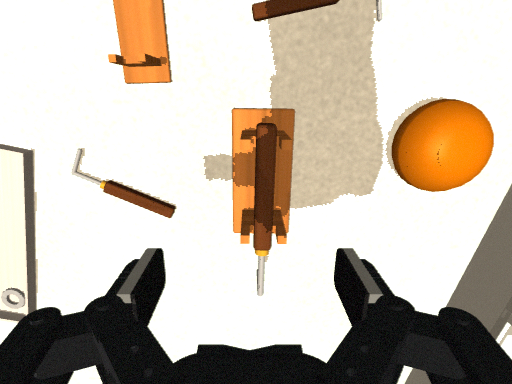

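The wrist view shows the handle from (265,124) to (261.5,249), with the hook end at the bottom. It matches the prediction within about 2 px.

```bash
python3 - <<'E'
from h import *
c=load('w1')
g=cv2.cvtColor(c['img'],cv2.COLOR_RGB2GRAY)
hsv=cv2.cvtColor(c['img'],cv2.COLOR_RGB2HSV)
m=((g[118:252,245:285]<45)).astype(np.uint8)
n,l,st,ce=cv2.connectedComponentsWithStats(m); i=1+np.argmax(st[1:,4]); print(st[i],ce[i])
a=onz(c,265,124,.065);b=onz(c,261.5,249.5,.065);print(a,b,(a+b)/2,np.linalg.norm(a-b),np.arctan2(*(b-a)[1::-1]))
o=r.get_obs();q=o['tool_rot'];print(o['tool_pos'],2*np.arctan2(q[2],q[1]))
E
```

```text
[   0    5   40  125 2526] [19.73950911 62.84679335]
[0.42821201 0.26092455 0.065     ] [0.53373415 0.28451317 0.065     ] [0.48097308 0.27271886 0.065     ] 0.108126518173306 0.21992616104549914
[0.48809062 0.26312781 0.15441513] 1.802111692403866
```

Call:
apply_moves:
  deltas:
    - [[-0.7,0.95,-3.0,-0.01],[0,0,-4.0,0],[0,0,-2.5,0],[0,0,-0.8,0],[0,0,0,0]]

```text
time: 2.02
tool_pos: [0.4772, 0.2795, 0.0531]
tool_rot: [0.0, 0.621, 0.784, 0.0]
ft_force: [0.3, -0.3, 0.7]
grip_width: 1.003
```

Call:
apply_moves:
  deltas:
    - [[0.35,-0.65,-0.6,0],[0,0,-0.5,0],[0,0,-0.3,0],[0,0,0,0]]

```text
time: 2.52
tool_pos: [0.4832, 0.2738, 0.0413]
tool_rot: [0.002, 0.62, 0.784, 0.003]
ft_force: [0.3, -0.3, -0.4]
grip_width: 1.003
```

Call:
apply_moves:
  deltas:
    - [[-0.15,-0.1,-0.35,0],[0,0,0,0]]

```text
time: 2.78
tool_pos: [0.4817, 0.2727, 0.0377]
tool_rot: [0.002, 0.621, 0.784, 0.003]
ft_force: [0.1, -0.2, -0.1]
grip_width: 0.998
```

Call:
apply_moves:
  deltas:
    - [[0,0,0,0],[0,0,0,0],[0,0,0,0],[0,0,0,0],[0,0,0,0]]
  gripper: 1

```text
time: 3.4
tool_pos: [0.4819, 0.2729, 0.0381]
tool_rot: [0.002, 0.621, 0.784, 0.003]
ft_force: [-0.4, -0.5, -0.7]
grip_width: 0.174
```

Call:
apply_moves:
  deltas:
    - [[0,0,0,0],[0,0,1,0],[0,0,3,0],[0,0,4,0],[0,0,3,0]]

```text
time: 4.03
tool_pos: [0.4784, 0.2713, 0.1493]
tool_rot: [-0.0, 0.621, 0.784, -0.001]
ft_force: [0.7, -0.1, -0.8]
grip_width: 0.177
```

Call:
apply_moves:
  deltas:
    - [[0.6,-4.0,0.8,-0.03],[0.6,-5.5,0.3,-0.03],[0.6,-5.5,0,-0.03],[0.6,-5.5,0,-0.03],[0.6,-5.5,0,-0.03]]

```text
time: 4.65
tool_pos: [0.5116, 0.0087, 0.1681]
tool_rot: [0.004, 0.676, 0.737, 0.004]
ft_force: [1.1, -0.4, -2.3]
grip_width: 0.175
```

Call:
apply_moves:
  deltas:
    - [[0,-3.5,0,-0.02],[0,-1.0,-0.3,0],[0,0,0,0],[0,0,0,0]]

```text
time: 5.15
tool_pos: [0.5116, -0.0398, 0.1665]
tool_rot: [0.004, 0.685, 0.728, 0.005]
ft_force: [-0.1, 0.3, -1.0]
grip_width: 0.175
```

```bash
python3 - <<'E'
from h import *
w=snap('wrist','w2');t=snap('top','t2');s=snap('side','s2');o=r.get_obs();q=o['tool_rot']
print(o['tool_pos'],2*np.arctan2(q[2],q[1])-np.pi/2,o['ft_force'])
def crop(c,u0,v0,w,h,k):
    im=np.clip(c['img'][v0:v0+h,u0:u0+w,::-1].astype(float)*1.5,0,255).astype(np.uint8)
    im=cv2.resize(im,None,fx=k,fy=k,interpolation=cv2.INTER_CUBIC)
    for i in range(0,w,10): cv2.putText(im,str(u0+i),(i*k,8),0,.28,(255,0,0),1);cv2.line(im,(i*k,10),(i*k,14),(255,0,0),1)
    for i in range(0,h,10): cv2.putText(im,str(v0+i),(0,i*k+3),0,.28,(255,0,0),1)
    return im
W=np.zeros((600,800,3),np.uint8)
W[:300,:400]=crop(t,230,90,100,75,4);W[:300,400:800]=crop(s,150,115,100,75,4)
W[300:600,:800]=np.hstack([cv2.resize(np.clip(w['img'][:,:,::-1]*1.4,0,255).astype(np.uint8),(400,300)),crop(w,206,225,100,75,4)])
cv2.imwrite('pics/c2.png',W)
E
```

```text
[ 0.51168023 -0.03969149  0.16647299] 0.06146215380464315 [-0.62333277 -0.07107287 -1.22686338]
```

View pics/c2.png

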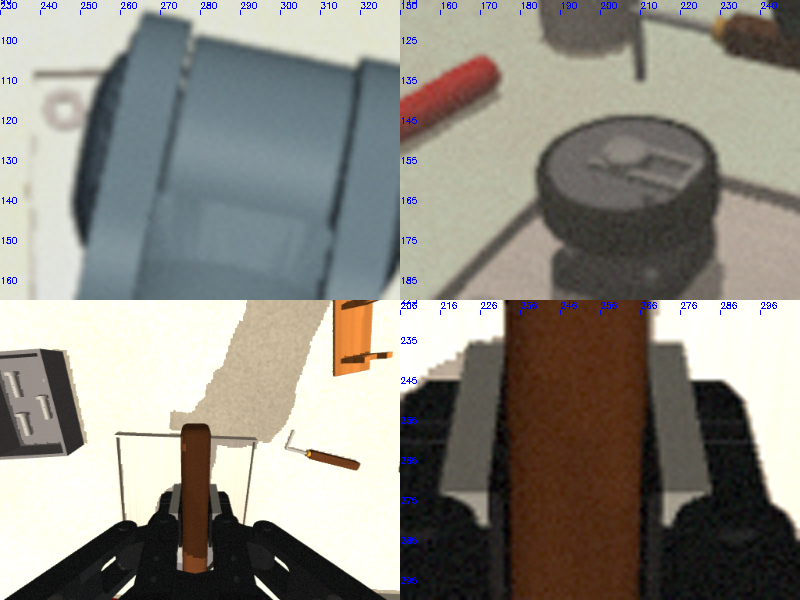

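The side crop shows the hook tip at (210,134.5), still above the wheel. The axle head is at (206.7,152) and the loop's bar middle at about (222,159.5). The arm hides the castor in the top view.

```bash
python3 - <<'E'
from h import *
t=load('top0');s=load('side0')
print('head',tri(t,(276,131.5),s,(206.5,152)))
for p in ((222.5,159.5),(222,160)): print('bar',tri(t,(276.7,147.8),s,p))
# wheel rim: side view tops of face ellipse left/right extremes at face height
for z in (.066,.07,.074,.078): print(z,onz(s,184,158,z)[:2],onz(s,229.7,160,z)[:2],'head',onz(t,276,131.5,z+.011)[:2],'wheelface centre top',onz(t,276,132.4,z)[:2])
T=np.array([.5107+.105*np.cos(.061),-.0397+.105*np.sin(.061),.1665-.0221]);print(T,proj(s,T))
o,d=ray(s,210,134.5);print('at z',onz(s,210,134.5,T[2]),'closest',o+d*((T-o)@d))
for z in (.066,.07,.074,.078):
  for x in (.0,.013,.036): print(z,x,proj(s,[.640-x,-.050-x*.03,z+.005]),end=' ')
  print()
E
```

```text
head (array([ 0.63920046, -0.04926685,  0.08721613]), np.float64(0.0008509787061323878))
bar (array([ 0.60119354, -0.05151769,  0.07797307]), np.float64(0.0010917463014946777))
bar (array([ 0.60194802, -0.05142486,  0.07639076]), np.float64(0.001997556985938398))
0.066 [ 0.68955077 -0.03285836] [ 0.59541979 -0.07111919] head [ 0.64131052 -0.05001965] wheelface centre top [ 0.64174356 -0.05063703]
0.07 [ 0.68597493 -0.02834014] [ 0.59260862 -0.06629016] head [ 0.64033049 -0.04979664] wheelface centre top [ 0.64077113 -0.05041401]
0.074 [ 0.68239908 -0.02382193] [ 0.58979744 -0.06146114] head [ 0.63935045 -0.04957364] wheelface centre top [ 0.6397987  -0.05019099]
0.078 [ 0.67882324 -0.01930371] [ 0.58698626 -0.05663211] head [ 0.63837041 -0.04935063] wheelface centre top [ 0.63882627 -0.04996797]
[ 0.61550471 -0.03329897  0.1444    ] [210.50097788 135.52678025]
at z [ 0.61840364 -0.03618086  0.1444    ] closest [ 0.61680874 -0.03376276  0.14618922]
0.066 0.0 [207.11958644 157.9011767 ] 0.066 0.013 [212.33241745 159.34697843] 0.066 0.036 [221.67688986 161.93870917] 
0.07 0.0 [206.98190477 156.40185059] 0.07 0.013 [212.21046934 157.84508607] 0.07 0.036 [221.58353277 160.43232345] 
0.074 0.0 [206.84335888 154.89311325] 0.074 0.013 [212.08775211 156.33372152] 0.074 0.036 [221.48958189 158.91635655] 
0.078 0.0 [206.7039406 153.3748758] 0.078 0.013 [211.96425849 154.81279489] 0.078 0.036 [221.39503154 157.39071677]
```

Call:
apply_moves:
  deltas:
    - [[-0.1,-1.6,-0.5,-0.03],[0,0,-2.0,0],[0,0,-1.5,0],[0,0,-0.5,0],[0,0,0,0]]

```text
time: 5.92
tool_pos: [0.5107, -0.0575, 0.1198]
tool_rot: [0.005, 0.697, 0.717, 0.004]
ft_force: [-0.1, -0.2, -1.3]
grip_width: 0.176
```

```bash
python3 - <<'E'
from h import *
s=snap('side','s3');o=r.get_obs();q=o['tool_rot'];y=2*np.arctan2(q[2],q[1])-np.pi/2
p=o['tool_pos'];print(p,y,o['ft_force'])
T=p+[-.001+.105*np.cos(y),.105*np.sin(y),-.0221];print('tip',T,proj(s,T),'target',proj(s,[.6147,-.0508,.073]))
im=np.clip(s['img'][115:190,160:260,::-1]*1.5,0,255).astype(np.uint8)
im=cv2.resize(im,None,fx=8,fy=8,interpolation=cv2.INTER_CUBIC)
for i in range(0,100,10): cv2.putText(im,str(160+i),(i*8,8),0,.3,(255,0,0),1);cv2.putText(im,str(115+i),(0,i*8+3),0,.3,(255,0,0),1)
cv2.imwrite('pics/c3.png',im)
E
```

```text
[ 0.5108347  -0.05745566  0.1200123 ] 0.02888391611082719 [ 0.00259558  0.1530487  -1.88824614]
tip [ 0.6147909  -0.05442327  0.0979123 ] [217.40836755 149.53830184] target [217.26635389 159.96669892]
```

View pics/c3.png

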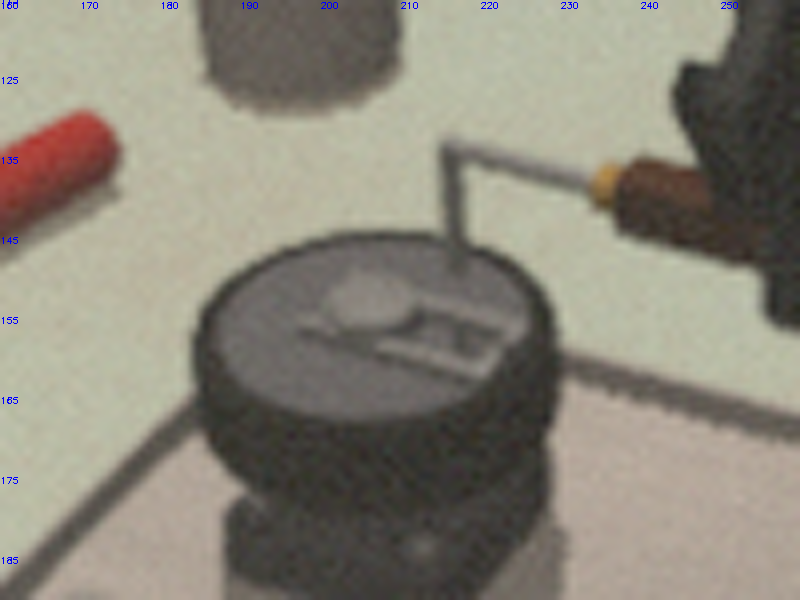

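The hook tip is at (217,148.5) and the opening of the loop is centred near (216.5,157). I'll shift +4 mm in y and come down close above the clip.

Call:
apply_moves:
  deltas:
    - [[0.05,0.4,-0.4,0],[0,0,-0.4,0],[0,0,-0.2,0],[0,0,0,0]]

```text
time: 6.48
tool_pos: [0.5125, -0.0533, 0.1107]
tool_rot: [0.006, 0.697, 0.717, 0.005]
ft_force: [0.4, 0.3, -0.8]
grip_width: 0.177
```

```bash
cat > look.py <<'E'
from h import *
import sys
n=sys.argv[1];s=snap('side',n);o=r.get_obs();q=o['tool_rot'];y=2*np.arctan2(q[2],q[1])-np.pi/2
p=o['tool_pos'];print(p,y,o['ft_force'],o['wrist_torque'])
T=p+[-.001+.105*np.cos(y),.105*np.sin(y),-.0221];print('tip',T,proj(s,T))
im=np.clip(s['img'][125:185,170:250,::-1]*1.5,0,255).astype(np.uint8)
im=cv2.resize(im,None,fx=10,fy=10,interpolation=cv2.INTER_CUBIC)
for i in range(0,80,10): cv2.putText(im,str(170+i),(i*10,8),0,.3,(255,0,0),1);cv2.putText(im,str(125+i),(0,i*10+3),0,.3,(255,0,0),1)
cv2.imwrite(f'pics/{n}c.png',im)
E
python3 look.py s4
```

```text
[ 0.51257461 -0.05337836  0.11076705] 0.029083579091069067 [-0.1179211  -0.09257773 -1.60091397] [-0.04197562  0.02528838 -0.0148669 ]
tip [ 0.61653021 -0.05032502  0.08866705] [215.99030431 153.89715555]
```

View pics/s4c.png

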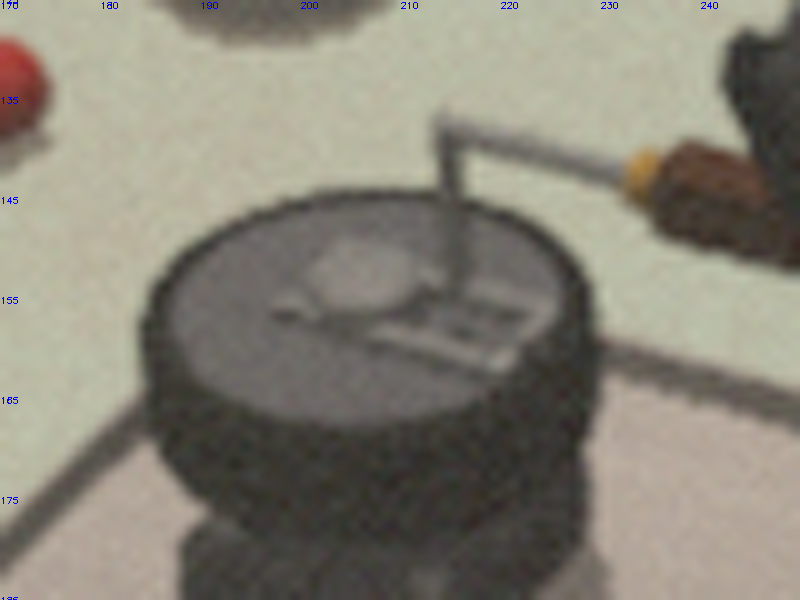

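The tip is at (215.5,154.5), right above the loop, whose opening is centred near (216.5,157.5). Now I'll descend, and for the last part feel for contact in small steps.

Call:
apply_moves:
  deltas:
    - [[-0.2,0,-0.4,0],[0,0,-0.3,0],[0,0,0,0]]

```text
time: 6.9
tool_pos: [0.5104, -0.0534, 0.1034]
tool_rot: [0.006, 0.697, 0.717, 0.005]
ft_force: [0.2, 0.2, 0.6]
grip_width: 0.179
```

Call:
apply_moves:
  deltas:
    - [[0,0,-0.15,0],[0,0,0,0]]

```text
time: 7.15
tool_pos: [0.5104, -0.0535, 0.1017]
tool_rot: [0.006, 0.697, 0.717, 0.005]
ft_force: [-0.6, 0.1, -1.1]
grip_width: 0.175
```

Call:
apply_moves:
  deltas:
    - [[0,0,-0.12,0],[0,0,0,0]]

```text
time: 7.4
tool_pos: [0.5106, -0.0535, 0.1006]
tool_rot: [0.006, 0.697, 0.717, 0.005]
ft_force: [1.3, -0.9, -0.4]
grip_width: 0.175
```

Call:
apply_moves:
  deltas:
    - [[0,0,-0.1,0],[0,0,0,0]]

```text
time: 7.65
tool_pos: [0.5107, -0.0535, 0.0996]
tool_rot: [0.007, 0.697, 0.717, 0.005]
ft_force: [-0.9, -0.1, -0.8]
grip_width: 0.18
```

Call:
apply_moves:
  deltas:
    - [[0,0,-0.1,0],[0,0,0,0]]

```text
time: 7.9
tool_pos: [0.5108, -0.0536, 0.0989]
tool_rot: [0.007, 0.697, 0.717, 0.005]
ft_force: [-1.5, 0.2, 1.6]
grip_width: 0.179
```

```bash
python3 look.py s5
```

```text
[ 0.51079279 -0.05356187  0.098889  ] 0.028952881820732745 [-1.57916075 -0.1909128   0.79622978] [0.00077761 0.08733066 0.04806855]
tip [ 0.61474879 -0.05052224  0.076789  ] [217.08066366 158.59866848]
```

View pics/s5c.png

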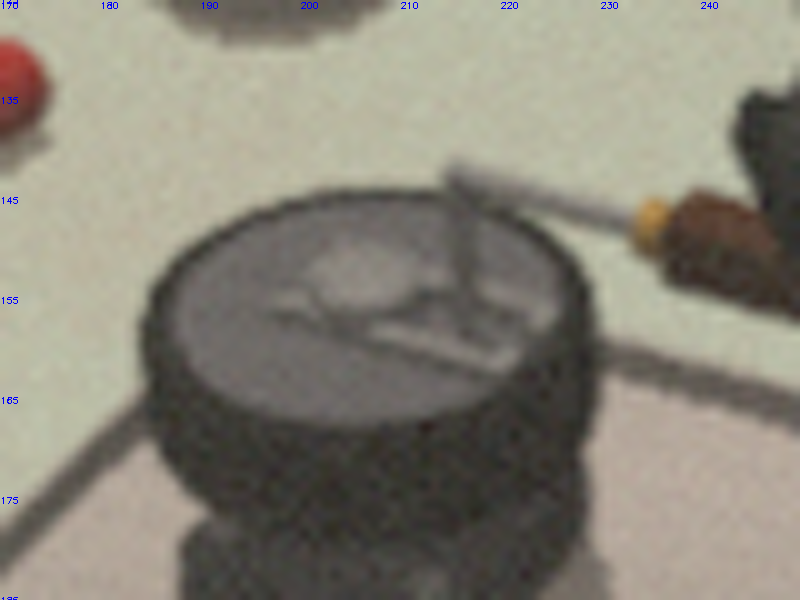

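The hook's tip now lies inside the loop's opening at about (217,158), with the near rail in front of it. I'll keep feeling for the face.

Call:
apply_moves:
  deltas:
    - [[0,0,-0.07,0],[0,0,0,0]]

```text
time: 8.2
tool_pos: [0.5107, -0.0536, 0.0985]
tool_rot: [0.007, 0.697, 0.717, 0.005]
ft_force: [-1.5, 0.0, 1.7]
grip_width: 0.172
```

```bash
python3 -c "
from bench import r
for _ in range(3):
    r.camera('side');o=r.get_obs();print(o['tool_pos'],o['ft_force'],o['wrist_torque'],o['joint_efforts'][[1,2,4]])"
```

```text
[ 0.5107298  -0.05359559  0.09849545] [-1.43262968 -0.02059916  1.60722772] [ 0.05325279  0.1103532  -0.00300206] [-3.97924769e+01  2.42241043e+01  3.63814516e-02]
[ 0.51071672 -0.05358514  0.09846211] [-1.77664687 -0.21265766  2.20644151] [ 0.01142672  0.04499341 -0.01291159] [-3.98218632e+01  2.42340553e+01  3.76580120e-02]
[ 0.51067935 -0.05356061  0.09838973] [-0.89880634 -0.24402145  3.06912988] [-0.02975293  0.03949085 -0.07326461] [-3.97791374e+01  2.42213702e+01  3.83931049e-02]
```

Contact of about 3 N at TCP z ≈ 0.0985. I'll back off 0.8 mm, then draw along −x.

Call:
apply_moves:
  deltas:
    - [[0,0,0.1,0],[0,0,0,0],[-0.4,-0.01,0,0],[-0.3,-0.01,0,0],[0,0,0,0]]

```text
time: 8.98
tool_pos: [0.5035, -0.0538, 0.0991]
tool_rot: [0.007, 0.697, 0.717, 0.005]
ft_force: [-1.5, 0.6, -0.1]
grip_width: 0.174
```

Call:
apply_moves:
  deltas:
    - [[-0.25,-0.01,0.02,0],[-0.2,-0.01,0,0],[-0.2,0,0,0]]

```text
time: 9.35
tool_pos: [0.5001, -0.0541, 0.1]
tool_rot: [0.009, 0.697, 0.717, 0.008]
ft_force: [7.1, 1.0, -4.3]
grip_width: 0.171
```

Call:
apply_moves:
  deltas:
    - [[-0.3,-0.01,-0.03,0],[-0.3,-0.01,0,0],[-0.3,0,0,0]]

```text
time: 9.72
tool_pos: [0.4998, -0.0543, 0.1015]
tool_rot: [0.014, 0.696, 0.718, 0.014]
ft_force: [4.2, 1.3, -1.2]
grip_width: 0.173
```

```bash
cat > st.py <<'E'
from h import *
from scipy.spatial.transform import Rotation as R
o=r.get_obs();q=o['tool_rot'];M=R.from_quat([*q[1:],q[0]]).as_matrix();p=o['tool_pos']
# pick in tool frame: pick x = -tool y? 
px=np.cross(M[:,0],[0,0,1.]) ; s=np.sign(M[:,1]@px); ax=M[:,1]*s
T=p+ax*.104-(-M[:,2])*.0221
print(o['time'],'tcp',p.round(4),'tiltz',M[:,2].round(4),'ax',ax.round(4),'tip',T.round(4),'F',o['ft_force'].round(1),'M',o['wrist_torque'].round(2),'g',round(float(o['grip_width']),3))
E
python3 st.py
```

```text
9.725 tcp [ 0.4998 -0.0543  0.1015] tiltz [ 4.050e-02  2.000e-04 -9.992e-01] ax [0.9987 0.031  0.0405] tip [ 0.6045 -0.0511  0.0836] F [ 4.2  1.3 -1.2] M [ 0.02 -0.14 -0.  ] g 0.173
```

Call:
apply_moves:
  deltas:
    - [[0.3,0,0,0],[0,0,-0.25,0],[0,0,-0.1,0],[0,0,0,0]]

```text
time: 10.22
tool_pos: [0.501, -0.0542, 0.0971]
tool_rot: [0.013, 0.696, 0.718, 0.013]
ft_force: [0.8, -0.1, -0.2]
grip_width: 0.176
```

```bash
python3 st.py
```

```text
10.225 tcp [ 0.501  -0.0542  0.0971] tiltz [ 3.680e-02  2.000e-04 -9.993e-01] ax [0.9988 0.0308 0.0368] tip [ 0.6057 -0.051   0.0788] F [ 0.8 -0.1 -0.2] M [ 0.06 -0.13  0.03] g 0.176
```

Call:
apply_moves:
  deltas:
    - [[-1.5,-0.03,-0.1,0],[-2.0,-0.05,-0.1,0]]

```text
time: 10.48
tool_pos: [0.4792, -0.0556, 0.0993]
tool_rot: [0.022, 0.695, 0.718, 0.022]
ft_force: [4.8, 1.3, -2.4]
grip_width: 0.175
```

```bash
python3 st.py
```

```text
10.475 tcp [ 0.4792 -0.0556  0.0993] tiltz [ 0.0622  0.0012 -0.9981] ax [0.9975 0.0333 0.0623] tip [ 0.5843 -0.0522  0.0837] F [ 4.8  1.3 -2.4] M [ 0.21 -0.84  0.12] g 0.175
```

```bash
python3 look.py s6
```

```text
[ 0.47489772 -0.05529468  0.09847502] 0.032713329809406444 [-1.68846555  0.14404443 -0.05558382] [0.05601578 0.10047621 0.04918721]
tip [ 0.57884154 -0.0518604   0.07637502] [232.00427253 162.78489285]
```

View pics/s6c.png

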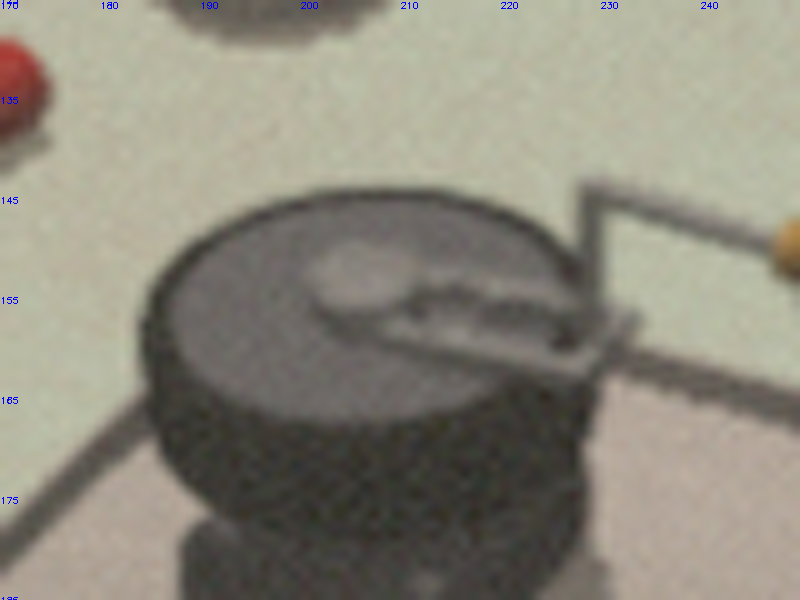

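The clip is drawn out about 20 mm. The hook at (230,157) is still in the loop and already past the wheel's edge. I'll keep pulling.

Call:
apply_moves:
  deltas:
    - [[-1.0,-0.03,-0.15,0],[-1.2,-0.03,-0.05,0],[-0.3,0,0,0],[0,0,0,0]]

```text
time: 11.02
tool_pos: [0.4458, -0.0556, 0.0954]
tool_rot: [0.018, 0.695, 0.718, 0.019]
ft_force: [0.1, 0.5, -2.1]
grip_width: 0.174
```

```bash
python3 look.py s7; python3 st.py
```

```text
[ 0.44596346 -0.05558808  0.09536376] 0.03217976206647455 [ 0.23452176  0.12939615 -1.31083817] [ 0.00402744  0.11403238 -0.01274857]
tip [ 0.5499091  -0.05220979  0.07326376] [244.16847434 167.47773655]
11.075 tcp [ 0.446  -0.0556  0.0954] tiltz [ 0.0517  0.0017 -0.9987] ax [0.9981 0.0321 0.0517] tip [ 0.5509 -0.0522  0.0787] F [ 0.2  0.1 -1.3] M [ 0.    0.11 -0.01] g 0.175
```

View pics/s7c.png

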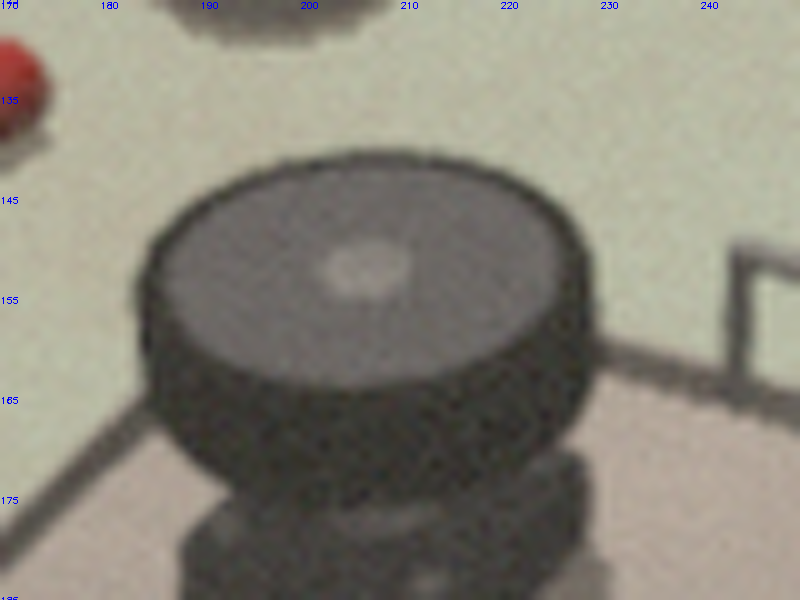

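The wheel has risen: its upper edge went from row 144 to 140. The clip is off and the hook is clear at (244,163). Now the pick goes back to the rest.

Call:
apply_moves:
  deltas:
    - [[0,0,2.5,0],[0,2,3.5,0.02],[0.5,5,0.5,0.04],[0.6,5.5,0,0.04],[0.6,5.5,0,0.04]]

```text
time: 11.7
tool_pos: [0.466, 0.1264, 0.1633]
tool_rot: [0.018, 0.645, 0.764, 0.021]
ft_force: [1.8, 0.2, -0.7]
grip_width: 0.177
```

Call:
apply_moves:
  deltas:
    - [[0.6,5.0,0,0.03],[0.5,4,0,0.02],[0.3,1.5,0,0],[0,0,0,0]]

```text
time: 12.2
tool_pos: [0.4815, 0.2386, 0.1633]
tool_rot: [0.018, 0.623, 0.782, 0.022]
ft_force: [0.3, -1.3, -1.2]
grip_width: 0.176
```

```bash
python3 st.py
```

```text
12.2 tcp [0.4815 0.2386 0.1633] tiltz [ 0.0564  0.0121 -0.9983] ax [0.9731 0.2231 0.0577] tip [0.584  0.262  0.1472] F [ 0.3 -1.3 -1.2] M [-0.08  0.1   0.02] g 0.176
```

Call:
apply_moves:
  deltas:
    - [[0.1,2.6,-1.5,0],[0,0.5,-3,0],[0,0.1,-2,0],[0,0,-0.6,0],[0,0,0,0]]

```text
time: 12.82
tool_pos: [0.4837, 0.2644, 0.0912]
tool_rot: [0.02, 0.626, 0.779, 0.021]
ft_force: [0.7, -0.0, -1.1]
grip_width: 0.176
```

```bash
python3 st.py; python3 - <<'E'
from h import *
s=snap('side','s8');w=snap('wrist','w8')
im=np.hstack([cv2.resize(np.clip(s['img'][250:360,100:240,::-1]*1.5,0,255),None,fx=4,fy=4)[:,:480],np.zeros((440,10,3))])
k=cv2.resize(np.clip(w['img'][:,180:350,::-1]*1.2,0,255),(195,440))
W=np.hstack([im,k]).astype(np.uint8);cv2.imwrite('pics/c8.png',W)
E
```

```text
12.825 tcp [0.4837 0.2644 0.0912] tiltz [ 0.057   0.0082 -0.9983] ax [0.9751 0.2142 0.0574] tip [0.5864 0.2869 0.0751] F [ 0.7 -0.  -1.1] M [-0.01  0.1   0.04] g 0.176
```

View pics/c8.png

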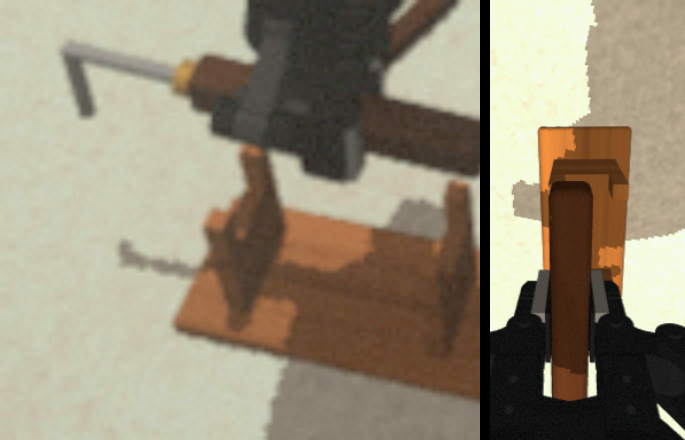

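The side and wrist views show the pick above the rest, still about 8 mm short in +y. This agrees with the pose, so I'll correct it and lower.

Call:
apply_moves:
  deltas:
    - [[-0.05,0.8,0,0.01],[0,0,0,0]]

```text
time: 13.18
tool_pos: [0.4851, 0.2738, 0.0937]
tool_rot: [0.021, 0.622, 0.782, 0.023]
ft_force: [0.6, 0.4, -0.9]
grip_width: 0.174
```

```bash
python3 st.py
```

```text
13.175 tcp [0.4851 0.2738 0.0937] tiltz [ 0.0612  0.011  -0.9981] ax [0.9725 0.2244 0.0621] tip [0.5876 0.2974 0.0781] F [ 0.6  0.4 -0.9] M [-0.    0.1   0.02] g 0.174
```

Call:
apply_moves:
  deltas:
    - [[-0.2,-0.07,-1.5,0],[0,0,-1.5,0],[0,0,-1.0,0],[0,0,-0.3,0],[0,0,0,0]]

```text
time: 13.8
tool_pos: [0.4843, 0.2742, 0.0503]
tool_rot: [0.021, 0.622, 0.782, 0.025]
ft_force: [-0.8, -0.0, -0.6]
grip_width: 0.175
```

```bash
python3 st.py
```

```text
13.8 tcp [0.4843 0.2742 0.0503] tiltz [ 0.064   0.0119 -0.9979] ax [0.9721 0.2254 0.065 ] tip [0.5868 0.2979 0.035 ] F [-0.8 -0.  -0.6] M [-0.03  0.09 -0.  ] g 0.175
```

Call:
apply_moves:
  deltas:
    - [[-0.15,-0.1,-0.4,0],[0,0,-0.3,0],[0,0,0,0]]

```text
time: 14.18
tool_pos: [0.4834, 0.2733, 0.0436]
tool_rot: [0.022, 0.622, 0.782, 0.025]
ft_force: [0.3, -0.3, -1.1]
grip_width: 0.179
```

```bash
python3 st.py
```

```text
14.175 tcp [0.4834 0.2733 0.0436] tiltz [ 0.0654  0.0124 -0.9978] ax [0.972  0.2253 0.0665] tip [0.586  0.2971 0.0285] F [ 0.3 -0.3 -1.1] M [ 0.07  0.04 -0.07] g 0.179
```

Call:
apply_moves:
  deltas:
    - [[-0.1,-0.03,-0.15,0],[0,0,-0.1,0],[0,0,-0.1,0],[0,0,0,0]]

```text
time: 14.68
tool_pos: [0.4828, 0.2732, 0.0406]
tool_rot: [0.022, 0.622, 0.782, 0.026]
ft_force: [-0.5, -0.3, 0.4]
grip_width: 0.176
```

```bash
python3 st.py
```

```text
14.675 tcp [0.4828 0.2732 0.0406] tiltz [ 0.0663  0.0128 -0.9977] ax [0.9719 0.2253 0.0675] tip [0.5853 0.2969 0.0255] F [-0.5 -0.3  0.4] M [-0.09  0.28 -0.07] g 0.176
```

Call:
apply_moves:
  deltas:
    - [[0,0,0,0],[0,0,0,0],[0,0,0,0],[0,0,0,0],[0,0,0,0]]
  gripper: 0.5

```text
time: 15.3
tool_pos: [0.4835, 0.2735, 0.0409]
tool_rot: [0.022, 0.622, 0.782, 0.026]
ft_force: [-0.6, -0.6, -0.3]
grip_width: 0.498
```

Call:
apply_moves:
  deltas:
    - [[0,0,0.5,0],[0,0,2,0],[0,0,4,0],[0,0,5,0],[0,0,0,0]]
  gripper: 0.3

```text
time: 15.92
tool_pos: [0.4826, 0.2731, 0.16]
tool_rot: [0.022, 0.622, 0.782, 0.026]
ft_force: [0.6, -0.6, -0.3]
grip_width: 0.699
```

```bash
python3 - <<'E'
from h import *
s=snap('side','s9');w=snap('wrist','w9')
a=cv2.resize(np.clip(s['img'][270:360,100:245,::-1]*1.5,0,255),(580,360))
k=cv2.resize(np.clip(w['img'][60:310,180:350,::-1]*1.2,0,255),(218,360))
b=cv2.resize(np.clip(s['img'][130:190,165:245,::-1]*1.5,0,255),(300,225))
W=np.zeros((590,800,3),np.uint8);W[:360,:580]=a;W[:360,582:]=k;W[362:587,:300]=b
cv2.imwrite('pics/c9.png',W);print(r.get_obs()['tool_pos'],r.get_obs()['grip_width'])
c=w;g=cv2.cvtColor(c['img'],cv2.COLOR_RGB2GRAY)
E
```

```text
[0.47984062 0.27186793 0.15580884] 0.7013295707237338
```

View pics/c9.png

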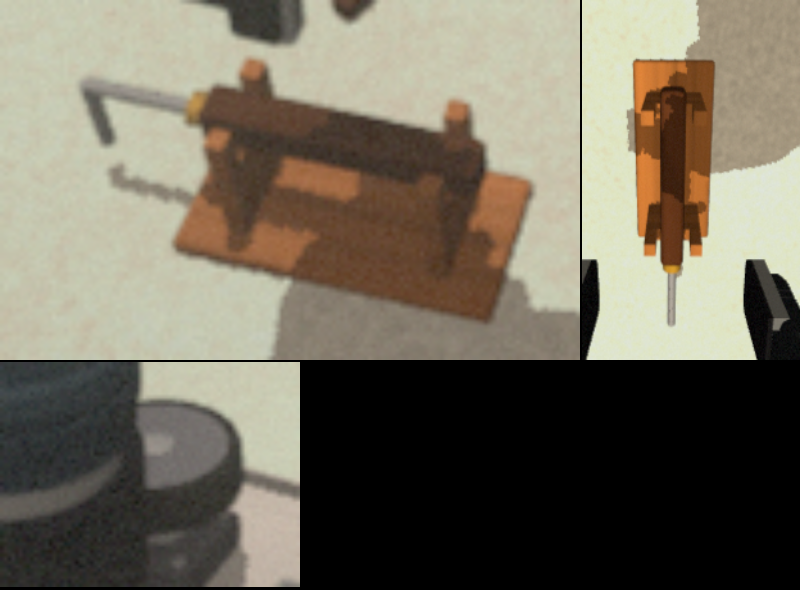

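The pick lies level in both notches, in line with the rest. The hook corner at about (121,290) was at (123,291.5) at the start. The wheel is still raised and the gripper is well clear.

```bash
python3 -c "
from bench import r
print(r.finish_job()); print(r.get_obs()['time'])"
```

```text
the job is handed in; nothing more can be done
None
the job is handed in; nothing more can be done
```

The job is done and handed in at about 16 s of the 48 s. No verdict was reported, so the result rests on my own checks.

**What I did:** I took the largest pick from its rest and lowered its hook into the clip's loop. Touching the wheel's face gave about 3–4 N on the wrist sensor. I then drew the clip along −x until it came off, laid the pick back in the rest and let go.

**What the last checks showed:**
- **Wheel:** the side pictures show it raised, its upper edge about 4 pixels higher than before. That is about 10 mm, and the clip is gone from its face. I did not see where the clip came to rest.
- **Pick:** it lies level in both notches, on the rest's centre line. Its hook is within about 2 pixels (a few mm) of where it was at the start.
- **Gripper:** open and about 10 cm above the pick, touching nothing.

**What went wrong or disagreed:**
- **First pull:** it stalled and tilted the tool about 0.04 rad, which lifted the hook almost out of the loop. I lowered it again and pulled with larger steps, which freed the clip.
- **Tilt of the pick:** it was about 0.1 rad nose-up in the grip when I set it down. It settled level on release.
- **Wheel height:** my camera estimates of the face ranged from about 67 to 76 mm. Touch, worked out from the arm's pose, gave about 78 mm.

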